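Assemble a travel alarm clock in its jig

ROBOT

A 6-joint arm with a two-finger parallel gripper is mounted at the origin on the work surface. World frame = base frame: x ahead of the robot, y to its left, z up, the work surface at z = 0. Lengths are in m, angles in rad, forces in N, time in s.
With the tool pointing down it reaches from about 0.325 to 0.85 m from the base axis. Payload 15.5 kg.
Tool frame: the origin (TCP) lies midway between the tips of the shut fingers; the grasp point (between the pads) lies 19 mm behind it; z points along the fingers, y is the line along which they close (so a half turn about z gives the same grasp; the last joint's range is limited). The gripper opens to 91 mm and grips with 3 to 60 N. Pads are 32 mm wide; open, the fingers measure 118 mm over their backs; the gripper's body (76 mm by 178 mm) begins 60 mm behind the grasp point.
Start: joints at [1.044, 0.494, 1.345, -0, 1.302, -0.096], TCP at [0.262, 0.568, 0.214] pointing down, gripper open.
Joint ranges: [-2.91, 2.91], [-0.82, 2.16], [0.22, 2.67], [-1.22, 4.37], [0.12, 2.79], [-3.08, 3.08]. Speed limits (rad/s): [1.89, 1.89, 2.57, 3.01, 3.01, 3.01].

INTERFACE

Orientations are given as a unit quaternion [x, y, z, w].
In Python, from cell import robot gives the robot as it stands.
- The arm moves only by the tool jog_arm, never from a script. Its argument "deltas" is a list that holds one entry, the list of rows, each a list of 7 numbers: the shift along the tool's x, y, z in mm, then the turn, a rotation vector about the tool's x, y, z in degrees, then the opening, from 0 (shut) to 1 (fully open). A call has 1 to 20 rows; each row is the pose to reach, as a shift and turn from the pose commanded when the call began, along the tool's axes at that moment; what a row does not reach only later rows make up. A row lasts 1/10 s, in which the tool goes at most 50 mm and 8.59 degrees, less where a joint would pass 70% of its speed; a pose out of reach is approached as far as the arm can. A call with a gripper value outside its range is refused whole. The fingers move at their own pace and stop on an object; "newtons" is the grip in N (left out, the last holds). Time passes only in rows, so rows that repeat a pose let the fingers close. It gives the time, the measured TCP pose, the force, the opening and the grip force at its end, in the units of the state.
- robot.observe(): the state, without advancing time (a new reading comes with each control period).
- robot.read_camera(name): name is "side" or "top"; returns a dict with "color" (384x512x3 uint8, red, green, blue), "K" (3x3 intrinsics, pixels), "extrinsics" (4x4, takes a point from world to camera coordinates). Camera axes: x right, y up, looking along -z (the intrinsics and any distortion apply to the point x, -y, -z); pixel columns grow to the right and rows downward; lengths in m; the calibration is good to about 2 mm. A picture is of the moment at which its call begins. There is no depth.
- robot.hand_in(): hands the job in; it is judged then, once.
The state is a dict: "time": time; "qpos": joint angles; "dq": joint speeds; "joint_efforts": joint torques, N m; "tcp_pos": TCP position; "eef_rot": TCP orientation; "ft_force": force on the tool from outside, world axes, zero at the start; "moment": the same for the moment, N m; "opening": opening from 0.0 (shut) to 1.0 (fully open); "finger_force": force on a finger pad.
Only numpy, scipy, OpenCV 4.12 (cv2) and the standard library are available. Lean on these libraries where they do the work, as an engineer would, in place of code of your own. Each camera call takes 0.05 s, during which the arm holds its last target. There are 200 camera calls.

TASK

Put one blue alarm clock together on the bench: first set the blue case in the round pocket of the plywood jig, then the movement in the case with its white dial down, then close the case with the black back, and last lay the green battery in the bay on the back with its copper (plus) end at the red end of the bay. Each part must sit fully home and be let go; leave the spare yellow case and the finished orange clock where they are.

Things in the scene. Friction and masses are not known exactly. Their poses are not given: they have to be found in the camera images.
- jig: Plywood assembly jig fixed to the bench, a block 100 x 100 x 14 mm with a round pocket in the middle of its top, 75 mm across and 7 mm deep with a 2 mm chamfer (pocket floor 7 mm above the bench). Origin: centre of the underside, z up.
- case: Blue round clock case, an open cup standing mouth up: 66 mm outside diameter, 20 mm tall, wall 3 mm (60 mm inside), floor 4 mm thick. Loose, about 50 g. Origin: centre of the underside, z up. It may be gripped across its outside; in the jig its underside is 7 mm below the jig's top.
- movement: Movement standing on its white dial: a white disc 52 mm across, 3 mm thick, with a black 20 x 20 mm block centred on it, top 32 mm above the disc's underside. Loose, about 50 g. Origin: centre of the disc's underside, z up, x and y square to the block's sides. In the case the disc lies on the floor and the block stands 16 mm above the rim: grip it there.
- back: Black round clock back, a hollow cap, open side down: 66 mm outside diameter, flat top 26 mm above its foot. A tapered skirt 4 mm deep (48 mm across at the foot, 56 at the ledge) drops inside the case; the ledge then rests on the case's rim, origin 16 mm above the case's. The movement fits in the hollow. Loose, about 60 g. Origin: centre of the skirt's foot, z up, x along the bay.
- bay (a point): Middle of the bay's floor on the back's flat top (26 mm above the back's origin, same axes). Bay along x, inside 56 x 20 mm, red end at +x, steel-coloured end at -x; end walls 7 mm tall; side ribs 4 mm tall and 2 mm thick only beyond 19 mm from the middle, sides open between. The battery's axis lies 7 mm above this floor.
- cell: Green battery with a copper-coloured plus end, lying: 14.5 mm in diameter, 50 mm long. Loose, about 24 g. Origin: the middle of its axis (7 mm above what it lies on), x along the axis toward the plus end.
- cell_plus (a point): Centre of the battery's copper plus end, 25 mm from its middle along its x.
- spare: Spare yellow clock case, same shape and size as the blue one; not used, must stay where it is. Origin: centre of the underside.
- finished: Finished orange clock lying face down, 66 mm in diameter, 42 mm tall plus the battery in its bay (57 mm in all); must stay where it is. Origin: centre of the underside.
There are look-alikes about, which are no part of the job. Of the things like the movement, leave any that is pink or purple; of the rest the larger one is meant.

How it is judged:
On the way, in this order (a step that is already met when the one before it is completed fails the run):
1. the blue case sits in the jig's pocket (horizontal distance between case and jig below 0.008 m and z of case in the frame of jig between 0.004 and 0.01 m and angle between case's own z axis and vertical below 0.1 rad and contact force between case and the fingers below 0.05 N), for 0.2 s.
2. the movement lies on the case's floor, case still in the jig (horizontal distance between case and jig below 0.008 m and z of case in the frame of jig between 0.004 and 0.01 m and angle between each of case, movement's own z axis and vertical below 0.1 rad and horizontal distance between movement and case below 0.008 m and z of movement in the frame of case between 0.002 and 0.007 m and contact force between movement and the fingers below 0.05 N), for 0.2 s.
3. the black back is seated on the case over the movement (horizontal distance between case and jig below 0.008 m and z of case in the frame of jig between 0.004 and 0.01 m and angle between each of case, movement, back's own z axis and vertical below 0.1 rad and horizontal distance between movement and case below 0.008 m and z of movement in the frame of case between 0.002 and 0.007 m and horizontal distance between back and case below 0.005 m and z of back in the frame of case between 0.0135 and 0.0185 m and contact force between back and the fingers below 0.05 N), for 0.2 s.
4. the battery lies in the bay, plus end at the red end (horizontal distance between case and jig below 0.008 m and z of case in the frame of jig between 0.004 and 0.01 m and angle between each of case, movement, back's own z axis and vertical below 0.1 rad and horizontal distance between movement and case below 0.008 m and z of movement in the frame of case between 0.002 and 0.007 m and horizontal distance between back and case below 0.005 m and z of back in the frame of case between 0.0135 and 0.0185 m and x of cell in the frame of back between -0.006 and 0.006 m and y of cell in the frame of back between -0.006 and 0.006 m and z of cell in the frame of back between 0.031 and 0.0365 m and angle between the x axis of cell and the x axis of back, either way round below 0.25 rad and x of cell_plus in the frame of back above 0.015 m and contact force between cell and the fingers below 0.05 N), for 0.2 s.
At the end, for the whole second after the job is handed in: Case on the pocket floor (3 mm in height, 8 mm of centre), movement on its floor (8 mm of centre), back seated on the rim (5 mm of centre, 2.5 mm in height), all upright; battery flat in the bay (6 mm, 0.25 rad), plus end at red; all released and at rest (all of step 4 and contact force between each of case, movement, back and the fingers below 0.05 N and linear speed of each of case, movement, back, cell below 0.02 m/s); the robot touches nothing.
It fails at once if the spare yellow case is displaced by more than 30 mm (distance of spare from where it was at the start of the episode above 0.03 m).
It fails at once if the finished orange clock is displaced by more than 30 mm (distance of finished from where it was at the start of the episode above 0.03 m).
It also fails if it takes over 112 s, if anything falls off the work surface, if the arm or the gripper's body presses on something with over 40 N, if the wrist force passes 120 N, or if a joint passes its speed limit or range.

## Working session

There is one attempt and no reset: what is moved stays moved. The work goes in short steps, Python scripts to look and compute and a tool call to move; the robot and the scene stay as the last step left them, time stands still between calls to the robot, and variables do not carry over. Pictures are saved under pics/ and viewed, at most 14 in all, crops included, and the job is handed in when it is done.

Besides the shell and the picture viewer there is one more tool, called as name(argument=value, ...), one argument or row to a line, values as JSON. jog_arm: Moves the arm, as the interface text tells. Its arguments: {"type":"object","properties":{"deltas":{"type":"array"},"newtons":{"type":"number"}},"required":["deltas"]}

```bash
ls; mkdir -p pics; python3 - <<'E'
from cell import robot
import cv2,numpy as np
s=robot.observe()
print(s)
for n in("side","top"):
    r=robot.read_camera(n); cv2.imwrite(f"pics/{n}0.png",r["color"][:,:,::-1]); print(n,r["K"],r["extrinsics"],[k for k in r])
E
```

```text
pics
{'time': 0.0, 'qpos': array([ 1.04346996e+00,  4.94218055e-01,  1.34616251e+00,  1.80981121e-05,
        1.30251589e+00, -9.55150703e-02]), 'dq': array([ 4.49119751e-05, -9.54301064e-04, -1.59332973e-04, -1.01861714e-03,
       -2.20874395e-03,  1.72965039e-03]), 'joint_efforts': array([ 1.50443997e-03, -8.78800964e+01, -3.81874895e+01,  7.11832219e-02,
        5.30361012e-02, -2.41420421e-04]), 'tcp_pos': array([0.261368  , 0.56727892, 0.21330597]), 'eef_rot': array([ 2.14234441e-01,  9.76782053e-01, -6.17871571e-04, -2.08054209e-04]), 'ft_force': array([ 0.69882168,  0.15769255, -0.02425985]), 'moment': array([ 0.05806412,  0.0083359 , -0.01276008]), 'finger_force': 0.0, 'opening': 1.0003449648959386}
side [[386.51177974   0.         260.43877326]
 [  0.         386.51177974 191.1535823 ]
 [  0.           0.           1.        ]] [[-0.73504957 -0.67758     0.02423795  0.36902026]
 [ 0.38981259 -0.39308507  0.83278465 -0.25002803]
 [-0.55475064  0.62158625  0.55306623 -0.50295999]
 [ 0.          0.          0.          1.        ]] ['color', 'K', 'extrinsics']
top [[396.74391362   0.         253.60227767]
 [  0.         396.74391362 197.78259927]
 [  0.           0.           1.        ]] [[-0.02091579 -0.99973773  0.00932757  0.00905483]
 [ 0.99398329 -0.01979028  0.10772916 -0.49494372]
 [-0.10751631  0.01152469  0.99413652 -0.81969395]
 [ 0.          0.          0.          1.        ]] ['color', 'K', 'extrinsics']
```

View pics/top0.png

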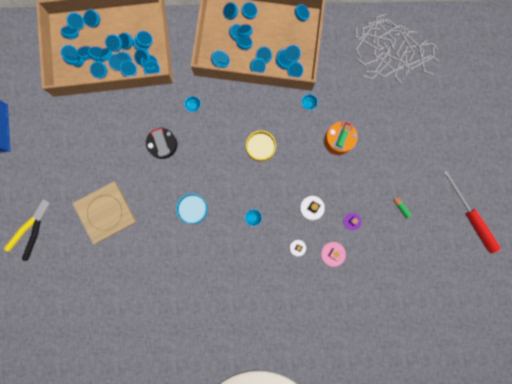

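View pics/side0.png

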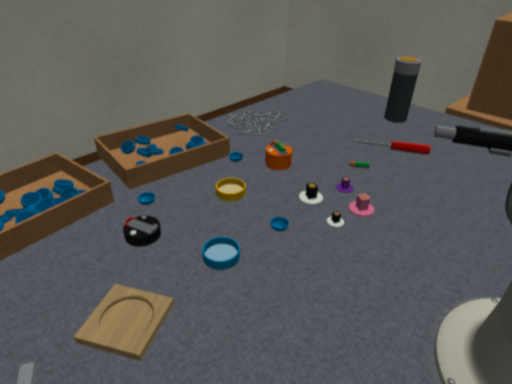

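```bash
cat > h.py <<'E'
import numpy as np,cv2
from scipy.optimize import minimize
from scipy.spatial.transform import Rotation as R
from cell import robot
def proj(c,P):
    E=c["extrinsics"];q=P@E[:3,:3].T+E[:3,3];q=q*[1,-1,-1];q=q@c["K"].T
    return q[:,:2]/q[:,2:]
def ray(c,uv,z):   # pixel -> world point at height z
    E=c["extrinsics"];d=np.linalg.inv(c["K"])@[uv[0],uv[1],1];d=E[:3,:3].T@(d*[1,-1,-1]);o=-E[:3,:3].T@E[:3,3]
    return (o+d*(z-o[2])/d[2])
def ring(r,z,n=48):
    a=np.arange(n)*2*np.pi/n;return np.c_[r*np.cos(a),r*np.sin(a),0*a+z]
def blob(c,lo,hi,near,rad=45,close=3):
    hsv=cv2.cvtColor(c["color"],cv2.COLOR_RGB2HSV);m=cv2.inRange(hsv,np.array(lo),np.array(hi))
    w=np.zeros_like(m);cv2.circle(w,tuple(int(v) for v in near),rad,255,-1);m&=w
    m=cv2.morphologyEx(m,cv2.MORPH_CLOSE,np.ones((close,close)))
    n,l,s,ce=cv2.connectedComponentsWithStats(m);k=1+np.argmax(s[1:,4]) if n>1 else 0
    return (l==k).astype(np.uint8)
def hullpts(m):
    p=cv2.findNonZero(m);return cv2.convexHull(p)[:,0,:].astype(float)
def mom(p):
    M=cv2.moments(p.astype(np.float32).reshape(-1,1,2));return np.array([M["m10"],M["m01"]])/M["m00"],M["m00"]
def fitxy(c,model,m,z=0,yaw=0):
    """world x,y of a convex-silhouette model whose hull centroid matches blob m"""
    t,a=mom(hullpts(m))
    rot=R.from_euler("z",yaw).as_matrix()
    def f(p):
        h=cv2.convexHull(proj(c,model@rot.T+[p[0],p[1],z]).astype(np.float32))[:,0]
        return mom(h)[0]-t
    from scipy.optimize import least_squares
    r=least_squares(f,ray(c,t,z)[:2],x_scale=.01)
    h=cv2.convexHull(proj(c,model@rot.T+[*r.x,z]).astype(np.float32))
    return r.x,mom(h[:,0])[1],a
def delta(x,y,z,yaw):
    """tool-frame shift mm & turn about tool z (deg) to a down pose; yaw = direction of tool y, mod pi"""
    s=robot.observe();Q=R.from_quat(s["eef_rot"]);M=Q.as_matrix()
    d=M.T@(np.array([x,y,z])-s["tcp_pos"])*1e3
    cur=np.arctan2(M[1,1],M[0,1]);dy=(yaw-cur+np.pi/2)%np.pi-np.pi/2
    tilt=np.degrees(np.cross(M[:,2],[0,0,-1]))
    print("shift",d.round(1),"turn about tool z",np.degrees(-dy).round(1),"(alt +-180) q6",np.degrees(s["qpos"][5]).round(1),"cur yaw",np.degrees(cur).round(1),"tilt",(M.T@tilt).round(2),"t",s["time"])
E
cat > m.py <<'E'
from h import *
T=robot.read_camera("top");S=robot.read_camera("side")
cup=np.r_[ring(.033,0),ring(.033,.02)];sq=lambda a,z:np.array([[i,j,z] for i in(-a,a) for j in(-a,a)])
jig=np.r_[sq(.05,0),sq(.05,.014)]
back=np.r_[ring(.024,0),ring(.033,.004),ring(.033,.026)]
for name,mod,lo,hi,pt,ps in [("case",cup,(90,60,60),(115,255,255),(192,209),(221,253)),
  ("spare",cup,(18,60,60),(35,255,255),(261,145),(231,189)),
  ("jig",jig,(8,50,60),(24,255,255),(104,212),(125,320)),
  ("disc",np.r_[ring(.026,0),ring(.026,.003)],(0,0,150),(180,70,255),(312,208),(311,197)),
  ("back",back,(0,0,0),(180,255,55),(162,143),(142,230))]:
  for n,c,p in(("T",T,pt),("S",S,ps)):
    m=blob(c,lo,hi,p,60 if name=="jig" else (16 if name=="disc" else 24),5)
    print(name,n,*fitxy(c,mod,m),mom(hullpts(m))[0].round(1))
    if name=="jig" and n=="T":
        print(ray(T,hullpts(m)[0],.014), [ray(T,v,.014)[:2].round(4) for v in cv2.boxPoints(cv2.minAreaRect(hullpts(m).astype(np.float32)))])
im=T["color"][:,:,::-1]
def cr(x,y,r=20):return cv2.resize(im[y-r:y+r,x-r:x+r],(390,290) if 0 else (266,266),interpolation=cv2.INTER_CUBIC)
cv2.imwrite("pics/crop.png",np.vstack([np.hstack([cr(192,209,24),cr(162,143),cr(316,215,24)]),np.hstack([cr(312,208,14),cr(402,208,14),cr(342,137)])]))
E
python3 m.py
```

```text
case T [0.47623712 0.1337198 ] 774.6727923321305 791.0 [191.3 208.4]
case S [0.47674685 0.13094131] 1077.6472180730198 1103.5 [220.7 252.6]
spare T [ 0.61261637 -0.01877612] 751.8820093096001 757.5 [260.5 145.3]
spare S [ 0.61317842 -0.02162654] 615.6373212247854 612.0 [230.1 188.8]
jig T [0.47176174 0.32251174] 2265.6037407565746 2250.0 [104.2 212.4]
[0.44921679 0.25429647 0.014     ] [array([0.4932, 0.3908]), array([0.5404, 0.2986]), array([0.4491, 0.2508]), array([0.403 , 0.3423])]
jig S [0.4732598  0.32052536] 4609.666940554394 4650.5 [125.  321.4]
disc T [ 0.47372478 -0.12950405] 443.575545608066 505.0 [312.2 207.5]
disc S [ 0.47390001 -0.13144584] 275.4854064602405 212.0 [310.6 197. ]
back T [0.61042809 0.19106513] 797.007111129351 367.0 [164.5 147.5]
back S [0.61991338 0.19625483] 992.5156115770224 889.0 [142. 231.]
```

View pics/crop.png

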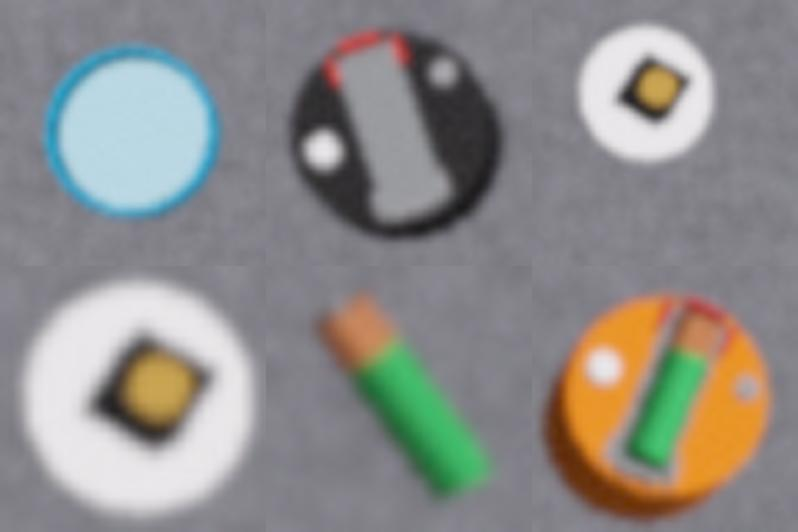

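Candidates (top image):
- Case: blue cup (192,209). The small blue caps at (192,104), (309,102) and (253,217) are not meant.
- Movement: large white disc (312,208). Not the small white (298,248), purple (353,221) or pink (333,254).
- Battery: loose (402,208). Not the one in the orange clock (342,137).
- Back: (162,143), red end up.

The crop confirms these choices.

```bash
cat > m2.py <<'E'
from h import *
from m import T,S,back
def ang(a,b):d=b-a;return np.degrees(np.arctan2(d[1],d[0])).round(1)
a,b=ray(T,(157.2,129.3),.028),ray(T,(164,155),.028);print("back axis",ang(b,a),"eye centre",ray(T,(161.5,143),.022))
for n,c,p in(("T",T,(162,143)),("S",S,(142,230))):
    hsv=cv2.cvtColor(c["color"],cv2.COLOR_RGB2HSV);m=((hsv[:,:,2]<78)|((hsv[:,:,1]>120)&((hsv[:,:,0]<10)|(hsv[:,:,0]>170)))).astype(np.uint8)
    w=np.zeros_like(m);cv2.circle(w,p,23,1,-1);m=cv2.morphologyEx(m&w,cv2.MORPH_OPEN,np.ones((2,2)));print("back",n,*fitxy(c,back,m),mom(hullpts(m))[0])
a,b=ray(T,(396.4,198.4),.007),ray(T,(408.9,216.8),.007);print("cell",a,b,ang(b,a),(a+b)/2,np.linalg.norm(a-b))
for n,c,p in(("T",T,(402,208)),("S",S,(359,164))):
    hsv=cv2.cvtColor(c["color"],cv2.COLOR_RGB2HSV);m=((hsv[:,:,1]>75)*1).astype(np.uint8);w=np.zeros_like(m);cv2.circle(w,p,16,1,-1);m&=w
    (u,v),sz,an=cv2.minAreaRect(cv2.findNonZero(m));print("cell",n,(u,v),sz,an,ray(c,(u,v),.008)[:2])
    if n=="T":
        vx,vy,_,_=cv2.fitLine(cv2.findNonZero(m),2,0,.01,.01).ravel();print(ang(ray(c,(u+20*vx,v+20*vy),.007),ray(c,(u,v),.007)))
q=[ray(T,(298+x/9.5,194+(y-266)/9.5),.03) for x,y in((148,330),(213,375),(153,448),(92,408))]
print("block",[ang(q[i],q[(i+1)%4]) for i in range(4)],np.mean(q,0))
q=cv2.minAreaRect
print("case tgt");delta(.4765,.1323,.06,np.radians(90))
E
python3 m2.py | grep -v "^[cjsd][aip][srp]e* [TS]\|^disc\|^jig"
```

```text
spare T [ 0.61257926 -0.01877392] 751.880977812456 758.5 [260.5 145.3]
spare S [ 0.61313342 -0.02166302] 615.6391400516732 611.5 [230.1 188.8]
[0.44921679 0.25429647 0.014     ] [array([0.4932, 0.3908]), array([0.5404, 0.2986]), array([0.4491, 0.2508]), array([0.403 , 0.3423])]
back T [0.61040266 0.19106008] 797.0064535647398 367.0 [164.5 147.6]
back S [0.61991338 0.19625483] 992.5156115770224 889.0 [142. 231.]
back axis 14.6 eye centre [0.61923239 0.19650073 0.022     ]
back T [0.61802596 0.19614691] 798.0722373542376 696.5 [162.1844939  144.18856186]
back S [0.61742902 0.19640813] 997.3063586964854 1007.0 [142.63770275 231.59235353]
cell [ 0.48956931 -0.31397249  0.007     ] [ 0.44872542 -0.33889707  0.007     ] 31.4 [ 0.46914737 -0.32643478  0.007     ] 0.04784828422014336
cell T (402.280029296875, 207.54000854492188) (22.800003051757812, 6.600000381469727) 53.13010025024414 [ 0.46917099 -0.32527292]
34.3
cell S (359.484619140625, 163.6230926513672) (19.473453521728516, 5.829632759094238) 7.125016689300537 [ 0.46922372 -0.3282783 ]
block [np.float64(-126.3), np.float64(138.8), np.float64(55.3), np.float64(-37.4)] [ 0.47228684 -0.12866997  0.03      ]
case tgt
shift [-377.4 -305.2  153.8] turn about tool z -24.7 (alt +-180) q6 -5.5 cur yaw 65.3 tilt [-0.02 -0.    0.  ] t 0.3
```

jog_arm(
  deltas=[
    [[-377,-305,90,0,0,-24.7,1],[-377,-305,90,0,0,-24.7,1],[-377,-305,90,0,0,-24.7,1],[-377,-305,90,0,0,-24.7,1],[-377,-305,90,0,0,-24.7,1],[-377,-305,90,0,0,-24.7,1],[-377,-305,90,0,0,-24.7,1],[-377,-305,90,0,0,-24.7,1],[-377,-305,90,0,0,-24.7,1],[-377,-305,90,0,0,-24.7,1],[-377,-305,90,0,0,-24.7,1],[-377,-305,90,0,0,-24.7,1],[-377,-305,120,0,0,-24.7,1],[-377,-305,150,0,0,-24.7,1],[-377,-305,150,0,0,-24.7,1],[-377,-305,150,0,0,-24.7,1],[-377,-305,150,0,0,-24.7,1]],
  ],
)

```text
time: 2.0
tcp_pos: [0.4768, 0.1336, 0.0653]
eef_rot: [-0.0, 1.0, 0.0, 0.001]
ft_force: [0.6, 0.2, 0.5]
opening: 1.001
finger_force: 0.0
```

```bash
python3 - <<'E'
from h import *
delta(.4765,.1323,.010,np.radians(90))
for n,(u,v) in(("side",(221,235)),("top",(192,205))):
    r=robot.read_camera(n)["color"][:,:,::-1]
    cv2.imwrite(f"pics/{n}1.png",cv2.resize(r[v-65:v+65,u-65:u+65],(390,390),interpolation=3))
a=[cv2.imread(f"pics/{n}1.png") for n in("side","top")];cv2.imwrite("pics/c1.png",np.hstack(a))
E
```

```text
shift [ 0.4 -1.3 55.3] turn about tool z 0.0 (alt +-180) q6 -81.3 cur yaw 90.0 tilt [0.02 0.09 0.  ] t 2.0
```

View pics/c1.png

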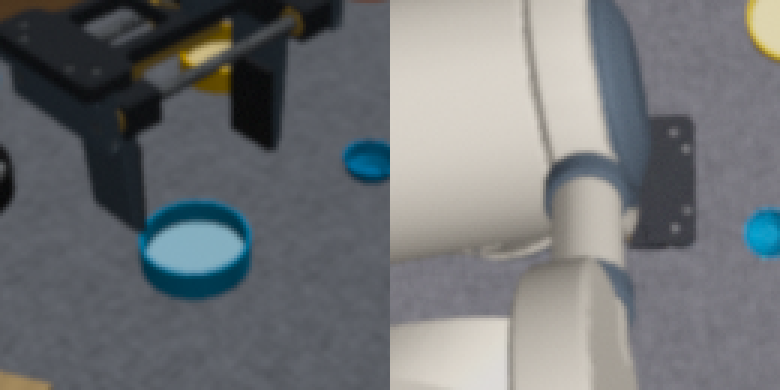

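Side view: the fingers straddle the case at crop (195,245) symmetrically. Descending and gripping.

jog_arm(
  deltas=[
    [[0,-1,20,0,0,0,1],[0,-1,40,0,0,0,1],[0,-1,54,0,0,0,1],[0,-1,54,0,0,0,1],[0,-1,54,0,0,0,1],[0,-1,54,0,0,0,0.5],[0,-1,54,0,0,0,0.5],[0,-1,54,0,0,0,0.5],[0,-1,54,0,0,0,0.5],[0,-1,54,0,0,0,0.5],[0,-1,54,0,0,0,0.5]],
  ],
  newtons=15,
)

```text
time: 3.2
tcp_pos: [0.4766, 0.1319, 0.0103]
eef_rot: [0.0, 1.0, 0.0, 0.0]
ft_force: [-0.4, 0.7, 7.6]
opening: 0.723
finger_force: 15.0
```

jog_arm(
  deltas=[
    [[0,0,-30,0,0,0,0.5],[0,0,-50,0,0,0,0.5],[4,40,-60,0,0,0,0.5],[4,85,-60,0,0,0,0.5],[4,130,-60,0,0,0,0.5],[4,170,-60,0,0,0,0.5],[4,189,-60,0,0,0,0.5],[4,189,-60,0,0,0,0.5],[4,189,-60,0,0,0,0.5],[4,189,-40,0,0,0,0.5],[4,189,-25,0,0,0,0.5],[4,189,-25,0,0,0,0.5],[4,189,-25,0,0,0,0.5]],
  ],
)

```text
time: 4.5
tcp_pos: [0.4725, 0.3198, 0.0351]
eef_rot: [0.001, 1.0, -0.0, -0.0]
ft_force: [0.4, -0.0, -1.2]
opening: 0.724
finger_force: 15.0
```

```bash
python3 - <<'E'
from h import *
delta(.4725,.3215,.018,np.radians(90))
u,v=125,290
r=robot.read_camera("side")["color"][:,:,::-1]
cv2.imwrite("pics/c2.png",cv2.resize(r[v-80:v+80,u-80:u+80],(480,480),interpolation=3))
E
```

```text
shift [-0.   1.7 17.1] turn about tool z -0.1 (alt +-180) q6 -61.8 cur yaw 89.9 tilt [-0.03 -0.04  0.  ] t 4.5
```

View pics/c2.png

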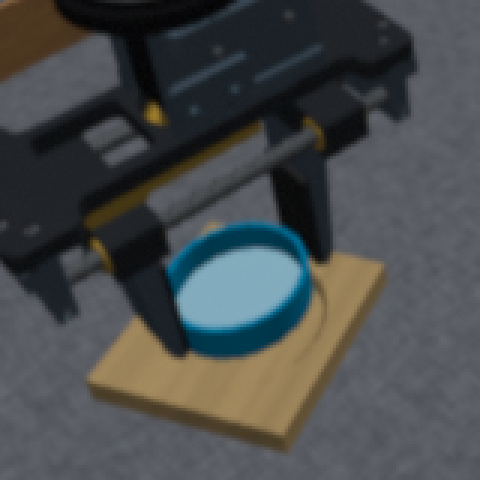

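The case is centred above the pocket in the crop (about (240,290)). Lowering and releasing.

jog_arm(
  deltas=[
    [[0,1,6,0,0,0,0.5],[0,1,12,0,0,0,0.5],[0,1,17,0,0,0,0.5],[0,1,17.5,0,0,0,0.5],[0,1,17.5,0,0,0,0.5],[0,1,17.5,0,0,0,0.95],[0,1,17.5,0,0,0,0.95],[0,1,17.5,0,0,0,0.95],[0,1,17.5,0,0,0,0.95],[0,1,-20,0,0,0,0.95],[0,1,-60,0,0,0,0.95],[0,1,-90,0,0,0,0.95],[0,1,-90,0,0,0,0.95]],
  ],
)

```text
time: 5.85
tcp_pos: [0.4744, 0.323, 0.1289]
eef_rot: [0.0, 1.0, 0.002, 0.003]
ft_force: [0.2, 0.3, -0.4]
opening: 0.946
finger_force: 0.0
```

```bash
python3 - <<'E'
from h import *
S=robot.read_camera("side")
cup=np.r_[ring(.033,0),ring(.033,.02)]
m=blob(S,(90,60,60),(115,255,255),(125,310),50,5)
print(fitxy(S,np.r_[ring(.033,.007),ring(.033,.02)],m,.007)) # part above jig top
for yaw in(53.7,-36.3):delta(.4735,-.1300,.06,np.radians(yaw))
E
```

```text
(array([0.47029136, 0.3211969 ]), 1691.8507260999177, 1694.5)
shift [-1.000e-01 -4.526e+02  6.600e+01] turn about tool z 36.3 (alt +-180) q6 -61.7 cur yaw 90.0 tilt [0.11 0.2  0.  ] t 5.9
shift [-1.000e-01 -4.526e+02  6.600e+01] turn about tool z -53.7 (alt +-180) q6 -61.7 cur yaw 90.0 tilt [0.11 0.2  0.  ] t 5.9
```

Case area matches a seated case (1692 vs 1694 px²). Going to the movement.

jog_arm(
  deltas=[
    [[0,-453,40,0,0,37.4,0.65],[0,-453,40,0,0,37.4,0.65],[0,-453,40,0,0,37.4,0.65],[0,-453,40,0,0,37.4,0.65],[0,-453,40,0,0,37.4,0.65],[0,-453,40,0,0,37.4,0.65],[0,-453,40,0,0,37.4,0.65],[0,-453,40,0,0,37.4,0.65],[0,-453,40,0,0,37.4,0.65],[0,-453,40,0,0,37.4,0.65],[0,-453,60,0,0,37.4,0.65],[0,-453,70,0,0,37.4,0.65],[0,-453,70,0,0,37.4,0.65],[0,-453,70,0,0,37.4,0.65]],
  ],
)

```text
time: 7.3
tcp_pos: [0.4719, -0.1305, 0.0547]
eef_rot: [0.321, 0.947, 0.0, -0.001]
ft_force: [0.5, 1.1, 0.8]
opening: 0.652
finger_force: 0.0
```

```bash
python3 - <<'E'
from h import *
delta(.4735,-.1300,.019,np.radians(52.6))
out=[]
r=robot.read_camera("side")["color"][:,:,::-1];u,v=311,190
a=cv2.resize(r[v-40:v+40,u-40:u+40],(400,400),interpolation=3)
u,v=125,310
b=cv2.resize(r[v-50:v+50,u-50:u+50],(400,400),interpolation=3)
cv2.imwrite("pics/c3.png",np.hstack([a,b]))
E
```

```text
shift [-1.   1.3 35.7] turn about tool z 0.0 (alt +-180) q6 -75.1 cur yaw 52.6 tilt [-0.02 -0.06  0.  ] t 7.3
```

View pics/c3.png

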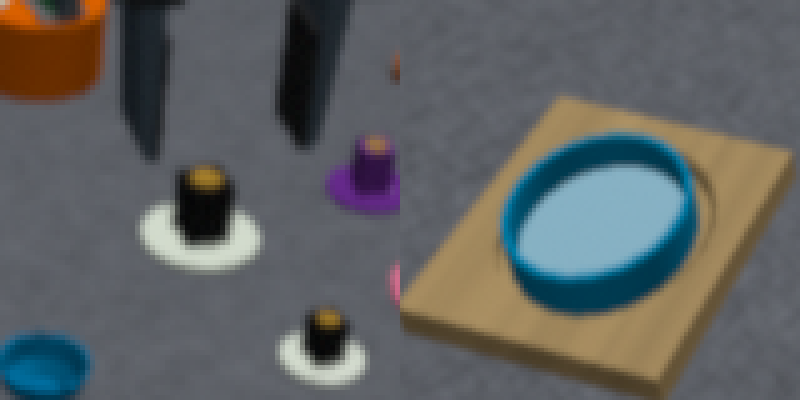

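The case is seated in the pocket (right half, (600,220)). The fingers are either side of the block (left half, (205,205)). Descending.

jog_arm(
  deltas=[
    [[-1,1,20,0,0,0,0.65],[-1,1,35.5,0,0,0,0.65],[-1,1,35.5,0,0,0,0.65],[-1,1,35.5,0,0,0,0.65],[-1,1,35.5,0,0,0,0.05],[-1,1,35.5,0,0,0,0.05],[-1,1,35.5,0,0,0,0.05],[-1,1,35.5,0,0,0,0.05],[-1,1,35.5,0,0,0,0.05],[-1,1,35.5,0,0,0,0.05],[-1,1,35.5,0,0,0,0.05],[-1,1,0,0,0,0,0.05],[-1,1,-40,0,0,0,0.05],[-1,1,-40,0,0,0,0.05],[-1,1,-40,0,0,0,0.05]],
  ],
  newtons=12,
)

```text
time: 8.85
tcp_pos: [0.4739, -0.1311, 0.0954]
eef_rot: [0.321, 0.947, -0.0, 0.001]
ft_force: [-1.0, 0.9, -0.3]
opening: 0.22
finger_force: 12.0
```

```bash
python3 - <<'E'
from h import *
S=robot.read_camera("side");s=robot.observe()
m=blob(S,(0,0,140),(180,70,255),proj(S,(s["tcp_pos"]-[0,0,.018])[None])[0],28,5)
r=fitxy(S,np.r_[ring(.026,0),ring(.026,.003)],m,s["tcp_pos"][2]-.019);print(r,s["tcp_pos"])
# S-frame case centre (.4703,.3212), move so disc matches it
g=s["tcp_pos"][:2]+[.4703,.3212]-r[0];print(g);delta(*g,.1,np.radians(52.6));delta(*g,.1,np.radians(90))
E
```

```text
(array([ 0.47400628, -0.1333262 ]), 273.6257961797528, 222.0) [ 0.47328063 -0.13085634  0.09459241]
[0.46957435 0.32366986]
shift [279.3 358.6  -5.4] turn about tool z -0.0 (alt +-180) q6 -75.0 cur yaw 52.6 tilt [-0.   -0.01 -0.  ] t 8.9
shift [279.3 358.6  -5.4] turn about tool z -37.4 (alt +-180) q6 -75.0 cur yaw 52.6 tilt [-0.   -0.01 -0.  ] t 8.9
```

jog_arm(
  deltas=[
    [[279,358.5,0,0,0,0,0.05],[279,358.5,0,0,0,0,0.05],[279,358.5,0,0,0,0,0.05],[279,358.5,0,0,0,0,0.05],[279,358.5,0,0,0,0,0.05],[279,358.5,0,0,0,0,0.05],[279,358.5,0,0,0,0,0.05],[279,358.5,0,0,0,0,0.05],[279,358.5,0,0,0,0,0.05],[279,358.5,0,0,0,0,0.05],[279,358.5,0,0,0,0,0.05],[279,358.5,20,0,0,0,0.05],[279,358.5,34,0,0,0,0.05],[279,358.5,34,0,0,0,0.05],[279,358.5,34,0,0,0,0.05]],
  ],
)

```text
time: 10.4
tcp_pos: [0.4698, 0.322, 0.0606]
eef_rot: [0.322, 0.947, -0.001, -0.001]
ft_force: [-0.1, -0.3, 0.1]
opening: 0.211
finger_force: 12.0
```

```bash
python3 - <<'E'
from h import *
s=robot.observe()
delta(.4700,.3230,.030,np.radians(52.6))
u,v=125,295
S=robot.read_camera("side");r=S["color"][:,:,::-1]
m=blob(S,(0,0,170),(180,40,255),proj(S,(s["tcp_pos"]-[0,0,.018])[None])[0],35,5)
print(fitxy(S,np.r_[ring(.026,0),ring(.026,.003)],m,s["tcp_pos"][2]-.019))
cv2.imwrite("pics/c4.png",cv2.resize(r[v-60:v+60,u-60:u+60],(480,480),interpolation=3))
E
```

```text
shift [ 0.4  1.  30.6] turn about tool z -0.1 (alt +-180) q6 -24.1 cur yaw 52.5 tilt [-0.09 -0.03  0.  ] t 10.4
(array([0.46545495, 0.32100064]), 945.7859526214888, 642.0)
```

View pics/c4.png

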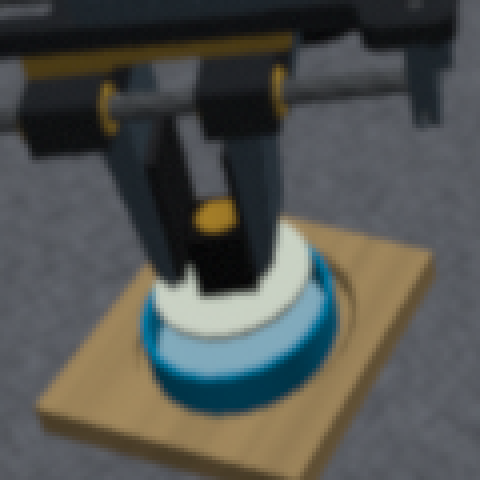

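```bash
python3 - <<'E'
from h import *
S=robot.read_camera("side")
f=lambda p:((proj(S,p)-[65,235])*4)
c=np.array([.4703,.3212,0]);t=robot.observe()["tcp_pos"]
for d in ([0,0],[.003,0],[0,.003]):
    e=np.array([*d,0])
    print(d,"rim",f(ring(.033,.027)+c+e)[:,0].min().round(),f(ring(.033,.027)+c+e)[:,0].max().round(),"disc",f(ring(.026,.0425)+c+e)[:,0].min().round(),f(ring(.026,.0425)+c+e)[:,0].max().round(), f(ring(.026,.0425)+c+e)[:,1].max().round())
E
```

```text
[0, 0] rim 138.0 332.0 disc 150.0 306.0 337.0
[0.003, 0] rim 134.0 328.0 disc 146.0 301.0 332.0
[0, 0.003] rim 130.0 325.0 disc 142.0 299.0 342.0
```

The disc edges (152–312, bottom 340) match the predicted centred position within about 1 mm. Lowering.

jog_arm(
  deltas=[
    [[0,1,10,0,0,0,0.05],[0,1,20,0,0,0,0.05],[0,1,28,0,0,0,0.05],[0,1,30,0,0,0,0.05],[0,1,30,0,0,0,0.05],[0,1,30,0,0,0,0.5],[0,1,30,0,0,0,0.5],[0,1,30,0,0,0,0.5],[0,1,30,0,0,0,0.5],[0,1,10,0,0,0,0.5],[0,1,-30,0,0,0,0.5],[0,1,-70,0,0,0,0.5],[0,1,-70,0,0,0,0.5],[0,1,-70,0,0,0,1]],
  ],
)

```text
time: 11.9
tcp_pos: [0.4709, 0.3243, 0.1318]
eef_rot: [0.321, 0.947, 0.001, 0.001]
ft_force: [0.2, -0.0, -0.4]
opening: 0.561
finger_force: 0.0
```

```bash
python3 - <<'E'
from h import *
for y in(104.6,14.6,60):delta(.6177,.1962,.06,np.radians(y))
u,v=125,310
S=robot.read_camera("side");r=S["color"][:,:,::-1]
print(fitxy(S,np.r_[ring(.033,.007),ring(.033,.02)],blob(S,(90,60,60),(115,255,255),(125,310),50,5),.007))
cv2.imwrite("pics/c5.png",cv2.resize(r[v-50:v+50,u-50:u+50],(480,480),interpolation=3))
E
```

```text
shift [-194.3  -12.6   71.9] turn about tool z -52.0 (alt +-180) q6 -24.0 cur yaw 52.6 tilt [0.1  0.05 0.  ] t 11.9
shift [-194.3  -12.6   71.9] turn about tool z 38.0 (alt +-180) q6 -24.0 cur yaw 52.6 tilt [0.1  0.05 0.  ] t 11.9
shift [-194.3  -12.6   71.9] turn about tool z -7.4 (alt +-180) q6 -24.0 cur yaw 52.6 tilt [0.1  0.05 0.  ] t 11.9
(array([0.47029838, 0.32118825]), 1691.7723452070495, 1695.0)
```

View pics/c5.png

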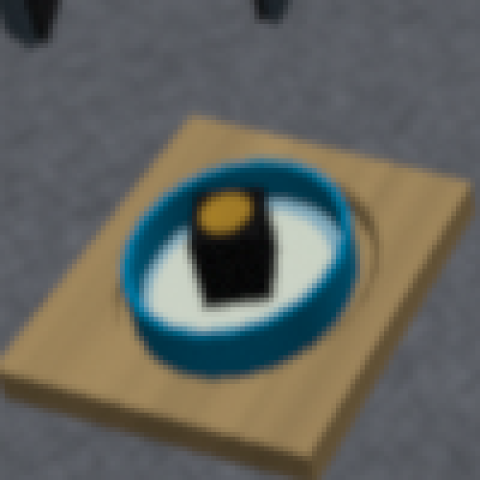

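Movement block stands centred and flat in the case at (235,250). On to the back.

jog_arm(
  deltas=[
    [[-193,-11,30,0,0,0,1],[-193,-11,30,0,0,0,1],[-193,-11,50,0,0,0,1],[-193,-11,70,0,0,0,1],[-193,-11,75,0,0,0,1],[-193,-11,75,0,0,0,1],[-193,-11,75,0,0,0,1],[-193,-11,75,0,0,0,1]],
  ],
)

```text
time: 12.75
tcp_pos: [0.6164, 0.1992, 0.0567]
eef_rot: [0.32, 0.947, 0.0, 0.0]
ft_force: [0.7, -0.1, -0.0]
opening: 0.998
finger_force: 0.0
```

```bash
python3 - <<'E'
from h import *
delta(.6175,.198,.010,np.radians(52.6))
u,v=142,215
r=robot.read_camera("side")["color"][:,:,::-1]
cv2.imwrite("pics/c6.png",cv2.resize(r[v-50:v+50,u-50:u+50],(480,480),interpolation=3))
E
```

```text
shift [-1.6 -0.3 46.7] turn about tool z 0.0 (alt +-180) q6 -40.0 cur yaw 52.6 tilt [0.03 0.01 0.  ] t 12.75
```

View pics/c6.png

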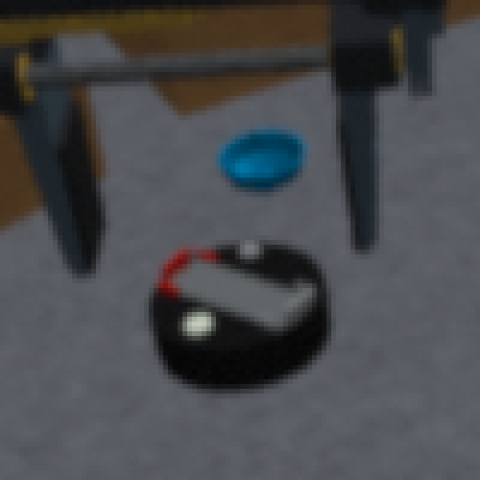

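Fingers at crop x 80 and 365 straddle the back (150–328). Descend, grip, lift.

jog_arm(
  deltas=[
    [[-1,0,20,0,0,0,1],[-1,0,40,0,0,0,1],[-1,0,46.5,0,0,0,1],[-1,0,46.5,0,0,0,1],[-1,0,46.5,0,0,0,1],[-1,0,46.5,0,0,0,0.5],[-1,0,46.5,0,0,0,0.5],[-1,0,46.5,0,0,0,0.5],[-1,0,46.5,0,0,0,0.5],[-1,0,46.5,0,0,0,0.5],[-1,0,20,0,0,0,0.5],[-1,0,-20,0,0,0,0.5],[-1,0,-45,0,0,0,0.5],[-1,0,-45,0,0,0,0.5],[-1,0,-45,0,0,0,0.5]],
  ],
  newtons=15,
)

```text
time: 14.3
tcp_pos: [0.6179, 0.1974, 0.1011]
eef_rot: [0.321, 0.947, 0.0, 0.0]
ft_force: [0.1, -0.5, -0.8]
opening: 0.717
finger_force: 15.0
```

```bash
python3 - <<'E'
from h import *
for g in((.470,.3235),):delta(*g,.085,np.radians(52.6))
E
```

```text
shift [194.1  10.2  16. ] turn about tool z -0.0 (alt +-180) q6 -40.1 cur yaw 52.6 tilt [ 0.02  0.02 -0.  ] t 14.3
```

jog_arm(
  deltas=[
    [[194,10,0,0,0,0,0.5],[194,10,0,0,0,0,0.5],[194,10,0,0,0,0,0.5],[194,10,0,0,0,0,0.5],[194,10,0,0,0,0,0.5],[194,10,20,0,0,0,0.5],[194,10,33,0,0,0,0.5],[194,10,33,0,0,0,0.5],[194,10,33,0,0,0,0.5]],
  ],
)

```text
time: 15.2
tcp_pos: [0.4699, 0.3228, 0.0674]
eef_rot: [0.321, 0.947, -0.001, -0.001]
ft_force: [-0.1, -0.6, -0.4]
opening: 0.71
finger_force: 15.0
```

```bash
python3 - <<'E'
from h import *
delta(.470,.3235,.033,np.radians(52.6))
u,v=125,285
S=robot.read_camera("side");im=cv2.resize(S["color"][v-60:v+60,u-60:u+60,::-1],(720,720),interpolation=3)[:590]
z=robot.observe()["tcp_pos"][2]-.010
for p,col in((ring(.033,z+.026),(0,255,0)),(ring(.033,z+.004),(0,255,0)),(ring(.033,.027),(0,0,255))):
    q=(proj(S,p+[.4703,.3212,0])-[u-60,v-60]+.5)*6
    for a in q: cv2.circle(im,tuple(int(t) for t in a),1,col,-1)
cv2.imwrite("pics/c7.png",im)
E
```

```text
shift [ 0.4  0.7 34.4] turn about tool z -0.1 (alt +-180) q6 -24.0 cur yaw 52.5 tilt [-0.08 -0.03 -0.  ] t 15.2
```

View pics/c7.png

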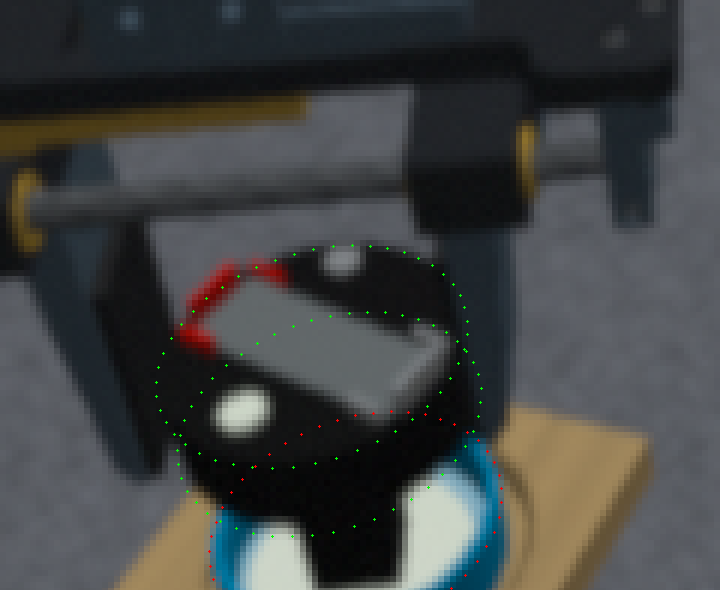

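The back lines up with the predicted rings over the case within about 1.5 mm (bay centre observed (310,339), predicted (312,345)). Lowering.

jog_arm(
  deltas=[
    [[0,0.5,10,0,0,0,0.5],[0,0.5,20,0,0,0,0.5],[0,0.5,27,0,0,0,0.5],[0,0.5,30,0,0,0,0.5],[0,0.5,32,0,0,0,0.5],[0,0.5,33,0,0,0,0.5],[0,0.5,33,0,0,0,0.5]],
  ],
)

```text
time: 15.95
tcp_pos: [0.4703, 0.3238, 0.035]
eef_rot: [0.321, 0.947, 0.0, 0.0]
ft_force: [0.2, -0.1, -0.7]
opening: 0.713
finger_force: 15.0
```

jog_arm(
  deltas=[
    [[0,0,1,0,0,0,0.5],[0,0,1.5,0,0,0,0.5],[0,0,1.5,0,0,0,0.5],[0,0,1.5,0,0,0,0.95],[0,0,1.5,0,0,0,0.95],[0,0,1.5,0,0,0,0.95],[0,0,1.5,0,0,0,0.95],[0,0,-30,0,0,0,0.95],[0,0,-70,0,0,0,0.95],[0,0,-100,0,0,0,0.95],[0,0,-100,0,0,0,0.95],[0,0,-100,0,0,0,0.95]],
  ],
)

```text
time: 17.15
tcp_pos: [0.4705, 0.3238, 0.1353]
eef_rot: [0.321, 0.947, 0.0, 0.0]
ft_force: [0.2, -0.5, -0.4]
opening: 0.952
finger_force: 0.0
```

```bash
python3 - <<'E'
from h import *
for y in(-57,-59):delta(.4692,-.3268,.06,np.radians(y))
u,v=125,295
S=robot.read_camera("side");im=cv2.resize(S["color"][v-50:v+50,u-50:u+50,::-1],(590,590),interpolation=3)
for p,col in((ring(.033,.049),(0,255,0)),(ring(.033,.027),(0,255,0)),(ring(.033,.014),(0,0,255))):
    q=(proj(S,p+[.4703,.3212,0])-[u-50,v-50]+.5)*5.9
    for a in q: cv2.circle(im,tuple(int(t) for t in a),1,col,-1)
cv2.imwrite("pics/c8.png",im)
E
```

```text
shift [-394.5 -517.5   74.9] turn about tool z -70.4 (alt +-180) q6 -24.0 cur yaw 52.6 tilt [0.07 0.03 0.  ] t 17.15
shift [-394.5 -517.5   74.9] turn about tool z -68.4 (alt +-180) q6 -24.0 cur yaw 52.6 tilt [0.07 0.03 0.  ] t 17.15
```

View pics/c8.png

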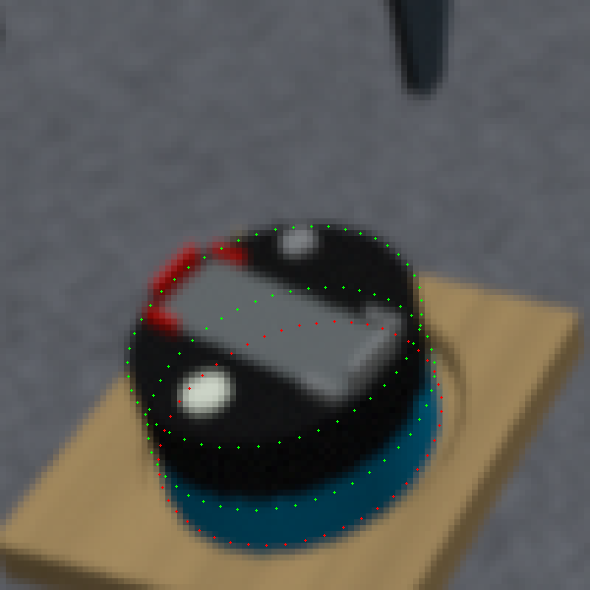

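Back sits level on the case. Precise check from both cameras once the arm is clear; moving to the battery.

jog_arm(
  deltas=[
    [[-394,-517,20,0,0,109.6,0.5],[-394,-517,20,0,0,109.6,0.5],[-394,-517,20,0,0,109.6,0.5],[-394,-517,20,0,0,109.6,0.5],[-394,-517,20,0,0,109.6,0.5],[-394,-517,20,0,0,109.6,0.5],[-394,-517,20,0,0,109.6,0.5],[-394,-517,20,0,0,109.6,0.5],[-394,-517,20,0,0,109.6,0.5],[-394,-517,20,0,0,109.6,0.5],[-394,-517,20,0,0,109.6,0.5],[-394,-517,20,0,0,109.6,0.5],[-394,-517,20,0,0,109.6,0.5],[-394,-517,20,0,0,109.6,0.5],[-394,-517,40,0,0,109.6,0.5],[-394,-517,75,0,0,109.6,0.5],[-394,-517,75,0,0,109.6,0.5],[-394,-517,75,0,0,109.6,0.5]],
  ],
)

```text
time: 19.0
tcp_pos: [0.4682, -0.3256, 0.0593]
eef_rot: [0.959, 0.284, -0.001, -0.001]
ft_force: [-0.3, -0.6, -0.2]
opening: 0.502
finger_force: 0.0
```

```bash
python3 - <<'E'
from h import *
delta(.4692,-.3268,.003,np.radians(-57))
S=robot.read_camera("side");T=robot.read_camera("top")
def cr(c,u,v,r):return cv2.resize(c["color"][v-r:v+r,u-r:u+r,::-1],(395,395),interpolation=3)
t=cr(T,98,212,28);s2=cr(S,359,158,22)
for p in(ring(.033,.049),):
    for a in (proj(T,p+[.4703,.3225,0])-[70,184]+.5)*395/56: cv2.circle(t,tuple(int(k) for k in a),1,(0,255,0),-1)
cv2.imwrite("pics/c9.png",np.hstack([t,s2]))
for n,c,p in(("T",T,(98,212)),("S",S,(125,295))):
    hsv=cv2.cvtColor(c["color"],cv2.COLOR_RGB2HSV);m=((hsv[:,:,2]<62)&~((hsv[:,:,0]>85)&(hsv[:,:,0]<115)&(hsv[:,:,1]>150))).astype(np.uint8)
    w=np.zeros_like(m);cv2.circle(w,p,32,1,-1);m=cv2.morphologyEx(m&w,2,np.ones((3,3)))
    h=hullpts(m);print(n,h.min(0),h.max(0))
    for x,y,z in((.4703,.3212,.049),(.4703,.3225,.049)):
        q=proj(c,np.r_[ring(.033,z),ring(.033,z-.022)]+[x,y,0]);print(q.min(0).round(1),q.max(0).round(1))
E
```

```text
shift [ 0.2  1.8 56.3] turn about tool z -0.0 (alt +-180) q6 16.2 cur yaw -57.0 tilt [-0.16  0.04  0.  ] t 19.0
T [ 83. 203.] [114. 224.]
[ 81.6 195.7] [117.3 228. ]
[ 81.  195.7] [116.7 228. ]
S [ 97. 283.] [146. 326.]
[ 96.2 282.8] [148.1 331. ]
[ 95.3 283.3] [147.3 331.5]
```

View pics/c9.png

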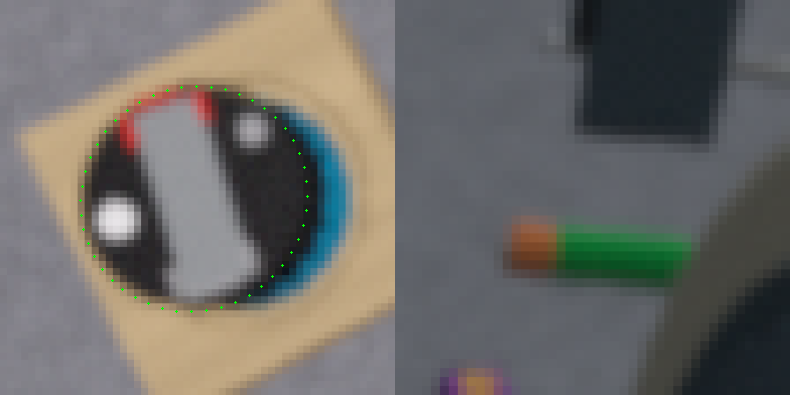

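```bash
python3 - <<'E'
from h import *
S=robot.read_camera("side");c5=cv2.imread("pics/c5.png")[:,:,::-1]
c5=cv2.resize(c5,(100,100),interpolation=cv2.INTER_AREA)
side0=cv2.imread("pics/side0.png")[:,:,::-1]
for col in(112,122,132):
    print(col);
    for v in range(316,344): print(v,S["color"][v,col],c5[v-260,col-75],end=" | " if v%2 else "\n")
for z in(.049,.027,.014):
    q=proj(S,ring(.033,z,720)+[.4703,.3212,0])
    print(z,[q[abs(q[:,0]-c)<.5][:,1].max().round(1) for c in(112,122,132)])
# back on bench in side0: column through its front
for z in (.026,.004):
    q=proj(S,ring(.033,z,720)+[.6175,.1964,0]);print(z,q[abs(q[:,0]-142)<.5][:,1].max().round(1))
print([side0[v,142].tolist() for v in range(232,250)])
E
```

```text
112
316 [23 22 24] [202 210 197]
317 [21 20 22] [202 210 197] | 318 [21 20 21] [202 210 197]
319 [18 17 19] [202 210 197] | 320 [11 10 11] [202 210 197]
321 [8 8 8] [202 210 197] | 322 [9 7 9] [202 210 197]
323 [ 9 10 11] [203 211 197] | 324 [10 10 12] [203 211 198]
325 [8 9 9] [202 210 197] | 326 [ 8  8 10] [193 205 195]
327 [ 7  9 11] [158 183 185] | 328 [ 8 17 23] [ 86 143 165]
329 [ 3 32 45] [ 11 101 132] | 330 [ 0 48 67] [ 0 66 91]
331 [ 0 56 77] [ 0 55 76] | 332 [ 0 57 78] [ 0 54 74]
333 [ 0 58 79] [ 0 53 74] | 334 [ 0 57 78] [ 0 53 73]
335 [ 0 57 78] [ 2 54 73] | 336 [33 65 78] [34 63 74]
337 [88 91 83] [81 85 77] | 338 [133 118  88] [123 110  83]
339 [156 133  92] [145 124  86] | 340 [160 136  93] [150 127  87]
341 [161 136  93] [152 128  88] | 342 [161 136  94] [151 128  87]
343 [161 136  93] [152 128  88] | 122
316 [21 21 22] [10 11 11]
317 [20 21 22] [8 9 8] | 318 [16 17 17] [ 9 10 10]
319 [13 14 13] [7 6 7] | 320 [11 12 10] [ 9 11 10]
321 [11  9 11] [15 14 13] | 322 [ 8  9 10] [53 56 52]
323 [ 9 10  9] [115 120 112] | 324 [11  9 11] [170 177 166]
325 [ 9  8 10] [197 205 1
[... 1107 characters left out ...]
86] [98 94 81]
337 [146 126  90] [135 117  85] | 338 [161 136  94] [151 128  88]
339 [164 138  94] [154 130  88] | 340 [164 138  94] [155 131  89]
341 [166 140  96] [156 131  90] | 342 [166 141  96] [156 132  90]
343 [167 140  96] [156 132  91] | 0.049 [np.float64(320.3), np.float64(319.6), np.float64(315.9)]
0.027 [np.float64(330.5), np.float64(330.7), np.float64(327.8)]
0.014 [np.float64(336.1), np.float64(336.9), np.float64(334.4)]
0.026 238.0
0.004 247.6
[[21, 20, 22], [16, 15, 17], [17, 15, 17], [15, 15, 16], [14, 12, 15], [12, 10, 13], [10, 10, 11], [5, 6, 8], [10, 11, 11], [8, 8, 9], [5, 7, 6], [9, 9, 8], [8, 8, 9], [23, 25, 26], [53, 55, 58], [76, 79, 84], [82, 85, 91], [83, 85, 91]]
```

The case hasn't moved. The back's top edge is at row 319.5 against 319.6 predicted for seated, so it is home. Now the battery: copper at c9 (530,245), finger beyond it. Descend and grip.

jog_arm(
  deltas=[
    [[0,1.5,20,0,0,0,0.5],[0,1.5,40,0,0,0,0.5],[0,1.5,55.5,0,0,0,0.5],[0,1.5,55.5,0,0,0,0.5],[0,1.5,55.5,0,0,0,0.5],[0,1.5,55.5,0,0,0,0],[0,1.5,55.5,0,0,0,0],[0,1.5,55.5,0,0,0,0],[0,1.5,55.5,0,0,0,0],[0,1.5,55.5,0,0,0,0],[0,1.5,55.5,0,0,0,0],[0,1.5,20,0,0,0,0],[0,1.5,-30,0,0,0,0],[0,1.5,-60,0,0,0,0],[0,1.5,-60,0,0,0,0],[0,1.5,-60,0,0,0,0]],
  ],
  newtons=10,
)

```text
time: 20.75
tcp_pos: [0.4697, -0.3277, 0.1204]
eef_rot: [0.959, 0.284, 0.0, 0.0]
ft_force: [-0.9, 0.2, -0.9]
opening: 0.158
finger_force: 10.0
```

```bash
python3 - <<'E'
from h import *
T=robot.read_camera("top")
print("bay T",ray(T,(96.5,211.5),.049))
delta(.4705,.3235,.12,np.radians(14.5-90))
E
```

```text
bay T [0.47062366 0.32360536 0.049     ]
shift [ 3.551e+02 -5.454e+02 -3.000e-01] turn about tool z 18.5 (alt +-180) q6 16.2 cur yaw -57.0 tilt [-0.04  0.01  0.  ] t 20.8
```

jog_arm(
  deltas=[
    [[355,-545,0,0,0,18.5,0],[355,-545,0,0,0,18.5,0],[355,-545,0,0,0,18.5,0],[355,-545,0,0,0,18.5,0],[355,-545,0,0,0,18.5,0],[355,-545,0,0,0,18.5,0],[355,-545,0,0,0,18.5,0],[355,-545,0,0,0,18.5,0],[355,-545,0,0,0,18.5,0],[355,-545,0,0,0,18.5,0],[355,-545,0,0,0,18.5,0],[355,-545,0,0,0,18.5,0],[355,-545,0,0,0,18.5,0],[355,-545,0,0,0,18.5,0],[355,-545,20,0,0,18.5,0],[355,-545,44,0,0,18.5,0],[355,-545,44,0,0,18.5,0],[355,-545,44,0,0,18.5,0]],
  ],
)

```text
time: 22.6
tcp_pos: [0.4704, 0.3222, 0.0753]
eef_rot: [0.992, 0.126, -0.001, 0.0]
ft_force: [0.3, 0.1, 0.2]
opening: 0.158
finger_force: 10.0
```

```bash
python3 - <<'E'
from h import *
delta(.4705,.3235,.052,np.radians(14.5-90))
u,v=120,290
S=robot.read_camera("side");im=cv2.resize(S["color"][v-45:v+45,u-45:u+45,::-1],(590,590),interpolation=3)
z=robot.observe()["tcp_pos"][2]+.004
a=np.radians(14.5);d=np.array([np.cos(a),np.sin(a),0])
for zz,col,L in((z,(255,0,255),.025),(.056,(0,255,255),.028)):
    for k in np.linspace(-L,L,15):
        q=(proj(S,(np.array([.4705,.3213,zz])+d*k)[None])[0]-[u-45,v-45]+.5)*590/90
        cv2.circle(im,tuple(int(t) for t in q),2,col,-1)
cv2.imwrite("pics/c10.png",im)
E
```

```text
shift [ 0.5 -1.2 23.3] turn about tool z -0.1 (alt +-180) q6 104.0 cur yaw -75.6 tilt [0.04 0.13 0.  ] t 22.6
```

View pics/c10.png

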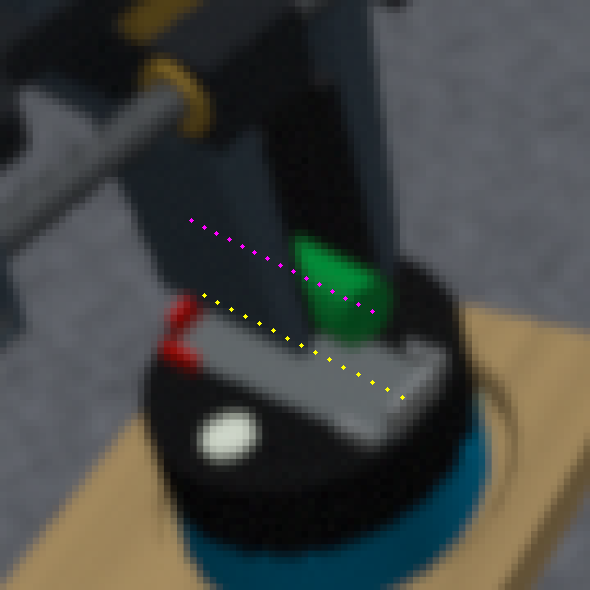

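```bash
python3 - <<'E'
from h import *
from scipy.optimize import least_squares
S=robot.read_camera("side");s=robot.observe()
hsv=cv2.cvtColor(S["color"],cv2.COLOR_RGB2HSV)
m=((hsv[:,:,0]>50)&(hsv[:,:,0]<80)&(hsv[:,:,1]>120)&(hsv[:,:,2]>40)).astype(np.uint8);w=np.zeros_like(m);cv2.circle(w,(172-0,292),25,1,-1);cv2.circle(w,(128,290),25,1,-1);m&=w
p=cv2.findNonZero(m)[:,0];print("green ext",p.min(0),p.max(0),len(p))
a=np.radians(14.4);d=np.array([np.cos(a),np.sin(a),0]);n=np.array([-d[1],d[0],0])
t=s["tcp_pos"]+[0,-.002,.004]
for sh in(-.004,0,.004):
    th=np.linspace(0,2*np.pi,60);c=t+d*(-.025+sh)+np.outer(np.cos(th),n)*.00725+np.outer(np.sin(th),[0,0,1])*.00725
    q=proj(S,c);print(sh,q.min(0).round(1),q.max(0).round(1),q.mean(0).round(1))
# bay yaw from c9 (top crop) red wall and steel floor
T=robot.read_camera("top");im=cv2.imread("pics/c9.png")[:,:395];h=cv2.cvtColor(im,cv2.COLOR_BGR2HSV)
red=((h[:,:,1]>110)&((h[:,:,0]<8)|(h[:,:,0]>172))).astype(np.uint8)
fl=((h[:,:,1]<35)&(h[:,:,2]>115)).astype(np.uint8)
k,l,st,ce=cv2.connectedComponentsWithStats(fl)
cand=[(st[i,4],ce[i]) for i in range(1,k)];print(sorted(cand,key=lambda c:-c[0])[:5])
px=lambda c:(70+c[0]*56/395-.5,184+c[1]*56/395-.5)
r=np.array(cv2.minAreaRect(cv2.findNonZero(red))[0]);print("red",r)
i=l[200,190];f=(l==i).astype(np.uint8);rc=cv2.minAreaRect(cv2.findNonZero(f));print(rc)
P=ray(T,px(rc[0]),.049)
vx,vy,x0,y0=cv2.fitLine(cv2.findNonZero(f),2,0,.01,.01).ravel()
A=ray(T,px((x0+80*vx,y0+80*vy)),.049)-ray(T,px((x0,y0)),.049);print(P,np.degrees(np.arctan2(A[1],A[0])))
E
```

```text
green ext [118 280] [133 296] 171
-0.004 [129.5 287.1] [137.5 297.7] [133.5 292.5]
0 [127.2 286. ] [135.3 296.5] [131.2 291.3]
0.004 [124.9 284.9] [133.  295.4] [128.9 290.2]
[(np.int32(40016), array([ 68.26207017, 178.82204618])), (np.int32(13482), array([193.51038422, 205.52707313])), (np.int32(6472), array([343.1591471 , 366.43479604])), (np.int32(3309), array([374.56119674,  36.49773345])), (np.int32(1646), array([116.53766707, 219.59052248]))]
red [162.97041321 114.57099915]
((196.16561889648438, 200.2154541015625), (198.7235870361328, 90.85736083984375), 77.56675720214844)
[0.46979427 0.32192333 0.049     ] -162.69403509626744
```

jog_arm(
  deltas=[
    [[-1,-1,6,0,0,0,0],[-1,-1,12,0,0,0,0],[-1,-1,17,0,0,0,0],[-1,-1,20,0,0,0,0],[-1,-1,21,0,0,0,0],[-1,-1,21,0,0,0,0]],
  ],
)

```text
time: 23.35
tcp_pos: [0.4697, 0.3235, 0.0548]
eef_rot: [0.992, 0.126, -0.0, 0.0]
ft_force: [-0.0, -0.3, 0.3]
opening: 0.158
finger_force: 10.0
```

```bash
python3 - <<'E'
from h import *
s=robot.observe();print(s["ft_force"],s["moment"],s["tcp_pos"])
u,v=120,290
S=robot.read_camera("side");im=cv2.resize(S["color"][v-45:v+45,u-45:u+45,::-1],(590,590),interpolation=3);cv2.imwrite("pics/c11.png",im)
E
```

```text
[-0.01102355 -0.28791559  0.34807568] [-0.06536263  0.13292513  0.06097708] [0.46968526 0.32351762 0.05475152]
```

View pics/c11.png

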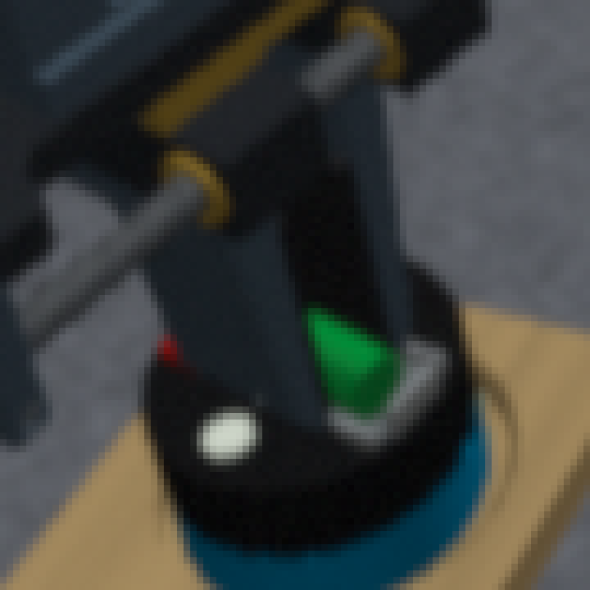

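The battery end sits inside the steel end wall (365,390), below the wall tops, with no contact force. Lower the last 2 mm and release.

jog_arm(
  deltas=[
    [[0,0,1,0,0,0,0],[0,0,2,0,0,0,0],[0,0,2,0,0,0,0],[0,0,2,0,0,0,0.5],[0,0,2,0,0,0,0.5],[0,0,2,0,0,0,0.5],[0,0,2,0,0,0,0.5],[0,0,2,0,0,0,0.5],[0,0,-10,0,0,0,0.5],[0,0,-40,0,0,0,0.5],[0,0,-80,0,0,0,0.5],[-50,100,-110,0,0,0,0.5],[-90,180,-110,0,0,0,0.5],[-130,260,-110,0,0,0,0.5],[-130,260,-110,0,0,0,0.5],[-130,260,-110,0,0,0,0.5],[-130,260,-110,0,0,0,0.5]],
  ],
)

```text
time: 25.1
tcp_pos: [0.408, 0.0374, 0.1659]
eef_rot: [0.992, 0.126, 0.001, 0.0]
ft_force: [1.0, 0.3, 0.9]
opening: 0.499
finger_force: 0.0
```

```bash
python3 - <<'E'
from h import *
a=np.radians(14.6);d=np.array([np.cos(a),np.sin(a),0])
for n,cy,near in(("top",.3232,(97,212)),("side",.3213,(122,285))):
    C=robot.read_camera(n);hsv=cv2.cvtColor(C["color"],cv2.COLOR_RGB2HSV)
    w=np.zeros(hsv.shape[:2],np.uint8);cv2.circle(w,near,26,1,-1)
    g=((hsv[:,:,0]>50)&(hsv[:,:,0]<80)&(hsv[:,:,1]>120)&(hsv[:,:,2]>40))&(w>0)
    k=((hsv[:,:,0]>=4)&(hsv[:,:,0]<16)&(hsv[:,:,1]>90)&(hsv[:,:,1]<190)&(hsv[:,:,2]>90))&(w>0)
    for nm,m in(("green",g),("copper",k)):
        p=cv2.findNonZero(m.astype(np.uint8))
        if p is not None:print(n,nm,len(p),p[:,0].mean(0).round(1),"axis pt",ray(C,p[:,0].mean(0),.058)[:2].round(4))
    for e in(-.025,0,.025):print("pred",e,proj(C,(np.array([.4702,cy,.056])+d*e)[None])[0].round(1))
print(robot.observe()["tcp_pos"])
T=robot.read_camera("top")
cv2.imwrite("pics/c12.png",cv2.resize(T["color"][184:240,70:126,::-1],(560,560),interpolation=3))
E
```

```text
top green 122 [ 94.6 214. ] axis pt [0.4648 0.3239]
top copper 67 [ 91.6 200.1] axis pt [0.4934 0.3307]
pred -0.025 [ 98.2 223.2]
pred 0 [ 95.4 211.5]
pred 0.025 [ 92.6 199.7]
side green 288 [122.6 298.3] axis pt [0.4648 0.321 ]
side copper 64 [107.  290.2] axis pt [0.4931 0.3283]
pred -0.025 [134.3 304.4]
pred 0 [120.5 297.3]
pred 0.025 [107.3 290.5]
[0.40789955 0.03552899 0.16597039]
```

View pics/c12.png

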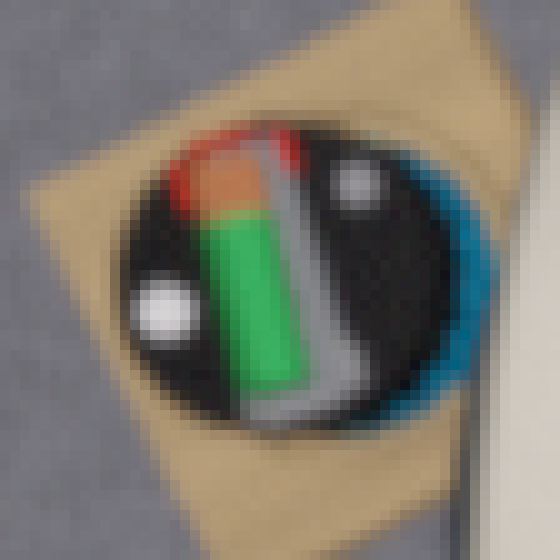

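The battery is in the bay with copper (225,185) at the red end. Handing in.

```bash
python3 -c "
from cell import robot
print(robot.hand_in())"
```

```text
the job is handed in; nothing more can be done
None
```

The blue clock is assembled in the jig (case, movement, back, then battery with copper at the red end) and handed in at about 25 s; hand-in gave no verdict, and I viewed 15 pictures, one over the limit of 14.

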